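# Tighten the regulator's yoke knob and fold up its tray

### The arm

A 6-joint arm with a two-finger parallel gripper is mounted at the origin on the work surface. World frame = base frame: x ahead of the robot, y to its left, z up, the work surface at z = 0. Lengths are in m, angles in rad, forces in N, time in s.
With the tool pointing down it reaches from about 0.375 to 0.925 m from the base axis. Payload 5.7 kg.
Tool frame: the origin (TCP) lies midway between the tips of the shut fingers; the grasp point (between the pads) lies 19 mm behind it; z points along the fingers, y is the line along which they close (so a half turn about z gives the same grasp; the last joint's range is limited). The gripper opens to 88 mm and grips with 3 to 60 N. Pads are 20 mm wide; open, the fingers measure 115 mm over their backs; the gripper's body (75 mm by 178 mm) begins 61 mm behind the grasp point.
Start: joints at [1.14, 0.359, 1.51, -0, 1.272, -0.115], TCP at [0.186, 0.57, 0.19] pointing down, gripper open.
Joint ranges: [-2.97, 2.97], [-1.01, 2.36], [0.21, 2.38], [-0.96, 4.11], [0.2, 2.71], [-2.98, 2.98]. Speed limits (rad/s): [2.39, 2.39, 3.14, 3.14, 3.14, 3.14].

### API

Orientations are given as a unit quaternion [x, y, z, w].
In Python, from bench import move_ptp, servo_line, goto_joints, move_gripper, sleep, inverse_kinematics, capture, PlanningError, close_job, spot_in, silhouettes, current_clock, current_joint_pos, current_qvel, current_joint_torque, current_position, current_orientation, current_force, current_torque, current_finger_gap, current_grip_force gives the robot as it stands. Calls block until the motion is done:
- move_ptp(position, orientation): joint-space move of the TCP to a pose.
- servo_line(position, orientation=None, rate=0.15, contact_N=None): straight line of the TCP; orientation=None keeps the orientation; rate is the mean speed in m/s. With contact_N (N) it stops when the force on the tool has changed by that much, and returns True; else False.
- goto_joints(angles): joint-space move.
- move_gripper(opening): finger opening in m; the grip force is fixed at half the most; returns when the fingers have stopped.
- sleep(seconds).
- inverse_kinematics(position, orientation): joint angles nearest the present ones, or None.
- capture(name): name is "side" or "top" or "wrist"; returns a dict with "image" (480x640x3 uint8, blue, green, red), "range_z" (480x640 float32, m along the optical axis (not along the pixel's ray), 0 where there is no reading), "intrinsics" (3x3 intrinsics, pixels), "R" (3x3) and "t" (3): a world point X has camera coordinates R X + t. Camera axes: x right, y down, z forward; pixel columns grow to the right and rows downward; lengths in m; the calibration is good to about 2 mm. A picture is of the moment at which its call begins.
A pose or a line that the arm cannot do raises PlanningError and nothing moves.
- close_job(): hands the job in; it is judged then, once.
Trained networks look in the newest picture that a camera, given by its name, has taken for a name from the list of things; names that differ only in an ending like _2 or _b are one class to them, and where a whole thing is asked for, a point or a joint stands for the part that bears it (a point fixed in the world has none). Each returns a list of dicts, best first, with "conf" (0 to 1); they miss things now and then, are a little off and sometimes report something else, mostly with a low value. They report only what shows in the picture. A call takes as long as a camera call.
- spot_in(camera, query): "xy" ([column, row] in pixels, amid what is visible of it).
- silhouettes(camera, query): "region" (480x640 bool, what is visible of it) and "xy" ([column, row] in pixels, amid what is visible of it).
Readings, each from a call of its own:
- current_clock(): time.
- current_joint_pos(): joint angles.
- current_qvel(): joint speeds.
- current_joint_torque(): joint torques, N m.
- current_position(): TCP position.
- current_orientation(): TCP orientation.
- current_force(): force on the tool from outside, world axes, zero at the start.
- current_torque(): the same for the moment, N m.
- current_finger_gap(): finger opening in m.
- current_grip_force(): force on a finger pad.
Only numpy, scipy, OpenCV 4.12 (cv2) and the standard library are available. Lean on these libraries where they do the work, as an engineer would, in place of code of your own. Each camera call takes 0.05 s, during which the arm holds its last target. There are 200 camera calls.

### The job

A diving regulator sits on the base of a half-folded cardboard tray whose back wall already stands. First screw the regulator's black winged knob clockwise (seen from above) fully home to its stop; then fold up the three slanting flaps around it so that each stands upright, neither leaning out nor in. Leave the other things on the bench where they are.

Things in the scene. Friction and masses are not known exactly. Their poses are not given: they have to be found in the camera images.
- tray: brown cardboard tray blank, fixed: base 140 x 180 x 4 mm (x by y), origin under its centre, z up. Its back wall (+x side, top 79 mm above the table) stands; flaps hinge on its -x (near), +y (left) and -y (right) edges. At its centre a bright metal yoke regulator, 58 x 92 mm, 68 mm high, the black knob on top, on a cardboard pad 75 x 100 mm, its top at 16 mm
- knob_grip (a point): point on the vertical axis of the black knob, 90 mm above the table, at the middle of its wing: an upright bar 56 mm long, 16 mm thick, 22 mm high (77 to 99 mm above the table), standing on a grey disc 54 mm across, 70 to 78 mm above the table. Its x axis runs along the bar, its y axis across it.
- knob (a joint): angle (rad) of the black knob: grows clockwise seen from above, end stop (fully home) at 2.0; at 0 the bar lies along the tray's x. Starts 0.6 to 1.0. Stiff (0.05 N m), stays where left.
- flap_near_edge (a point): cardboard flap on the near (-x) side of the tray: middle of its free edge (centre of the 4 mm thickness), 75 mm from its crease. The flap is 172 mm wide along the crease.
- flap_left_edge (a point): cardboard flap on the left (+y) side of the tray: middle of its free edge (centre of the 4 mm thickness), 75 mm from its crease. The flap is 132 mm wide along the crease.
- flap_right_edge (a point): cardboard flap on the right (-y) side of the tray: middle of its free edge (centre of the 4 mm thickness), 75 mm from its crease. The flap is 132 mm wide along the crease.
- flap_near (a joint): fold angle (rad) of the near flap about its crease: 0 lying flat outwards, 1.57 standing upright, stops at 1.95 (leaning inwards). Stiff: stays where left; 1 N at the edge moves it. Starts 0.55 to 0.9. Crease: horizontal, 2 mm above the table, along the tray's y, at x = -70 mm in the tray's frame.
- flap_left (a joint): fold angle (rad) of the left flap about its crease: 0 lying flat outwards, 1.57 standing upright, stops at 1.95 (leaning inwards). Stiff: stays where left; 1 N at the edge moves it. Starts 0.55 to 0.9. Crease: horizontal, 2 mm above the table, along the tray's x, at y = +90 mm in the tray's frame.
- flap_right (a joint): fold angle (rad) of the right flap about its crease: 0 lying flat outwards, 1.57 standing upright, stops at 1.95 (leaning inwards). Stiff: stays where left; 1 N at the edge moves it. Starts 0.55 to 0.9. Crease: horizontal, 2 mm above the table, along the tray's x, at y = -90 mm in the tray's frame.
- cup: bystander: steel cup 48 mm across, 22 mm high, origin under its centre
- piston: bystander: steel stepped piston, 38 mm across, 42 mm high, origin under its centre
- spare_knob: bystander: black knob 50 mm across with a stem, 56 mm high, origin under its centre
- hex_key: bystander: bent steel key 110 x 32 mm, 8 mm thick, origin on the table under its long leg
- coffee: bystander: dark bottle, 62 mm across, 150 mm high, origin under its centre
- driver: bystander: screwdriver 190 mm long lying down, origin under its middle
- grease: bystander: white jar 56 mm across, 50 mm high, origin under its centre

How it is judged:
On the way, in this order (a step that is already met when the one before it is completed fails the run):
1. the knob is screwed home (within 0.08 rad of its stop) while all three flaps are still down (below 1.2 rad) (value of joint knob above 1.92 rad and value of joint each of flap_near, flap_left, flap_right below 1.2 rad), for 0.2 s.
2. all three flaps stand upright (value of joint flap_near between 1.41 and 1.73 rad and value of joint flap_left between 1.41 and 1.73 rad and value of joint flap_right between 1.41 and 1.73 rad), for 0.2 s.
At the end, for the whole second after the job is handed in: The knob is within 0.08 rad of its clockwise stop (joint above 1.92) and the near, left and right flaps all stand still, upright within about 0.16 rad (9 degrees): joints between 1.41 and 1.73 (all of step 2 and value of joint knob above 1.92 rad and velocity of joint flap_near between -0.05 and 0.05 rad/s and velocity of joint flap_left between -0.05 and 0.05 rad/s and velocity of joint flap_right between -0.05 and 0.05 rad/s); the robot touches nothing.
It fails at once if a bystander is shifted by more than 25 mm (distance of any of cup, piston, spare_knob, hex_key, coffee, driver, grease from where it was at the start of the episode above 0.025 m).
It also fails if it takes over 51 s, if anything falls off the work surface, if the arm or the gripper's body presses on something with over 40 N, if the wrist force passes 120 N, or if a joint passes its speed limit or range.

## Working session

There is one attempt and no reset: what is moved stays moved. The work goes in short steps, each a Python script; the robot and the scene stay as the last script left them, time stands still between calls to the robot, and variables do not carry over. Pictures are saved under pics/ and viewed, at most 10 in all, crops included, and the job is handed in when it is done.

```bash
mkdir -p pics
cat > h.py <<'E'
import numpy as np, cv2
from bench import *
def world(c,px):
    u,v=int(round(px[0])),int(round(px[1]))
    p=c["range_z"][max(v-1,0):v+2,max(u-1,0):u+2]; z=np.median(p[p>0]) if (p>0).any() else np.nan
    return c["R"].T@(z*np.linalg.inv(c["intrinsics"])@[px[0],px[1],1]-c["t"])
def cloud(c,region):
    v,u=np.nonzero(region&(c["range_z"]>0)); z=c["range_z"][v,u]
    P=np.linalg.inv(c["intrinsics"])@np.stack([u*z,v*z,z]); return (c["R"].T@(P-c["t"][:,None])).T
E
python3 - <<'E'
from h import *
np.set_printoptions(precision=3,suppress=True)
print(current_clock())
for n in ["top","side"]:
    c=capture(n); cv2.imwrite(f"pics/{n}0.png",c["image"])
    print(n,"cam at",-c["R"].T@c["t"])
    for q in ["tray","knob_grip","knob","flap_near","flap_left","flap_right","flap_near_edge","flap_left_edge","flap_right_edge","cup","piston","spare_knob","hex_key","coffee","driver","grease"]:
        for d in spot_in(n,q)[:2]: print(q,round(d["conf"],2),np.array(d["xy"]),world(c,d["xy"]))
print(current_clock(),current_orientation())
E
```

```text
0.0
top cam at [0.345 0.001 1.564]
tray 0.95 [329.  248.8] [ 0.565 -0.039  0.081]
knob_grip 0.89 [325.6 239.6] [ 0.584 -0.03   0.102]
knob 0.74 [395.  285.4] [ 0.479 -0.201  0.056]
knob 0.73 [326.8 243.4] [ 0.575 -0.033  0.101]
flap_near 0.63 [327.6 285.5] [ 0.479 -0.037  0.041]
flap_left 0.86 [280.7 252.8] [0.561 0.081 0.031]
flap_right 0.56 [372.8 237.8] [ 0.601 -0.15   0.03 ]
flap_right 0.34 [331.  283.6] [ 0.484 -0.045  0.038]
flap_near_edge 0.8 [333.4 283.7] [ 0.484 -0.051  0.039]
flap_left_edge 0.79 [280.6 253.7] [0.558 0.081 0.033]
flap_right_edge 0.77 [373.8 236.6] [ 0.604 -0.153  0.032]
cup 0.53 [272.1 302.6] [0.438 0.102 0.005]
piston 0.74 [266.7 209.8] [0.668 0.117 0.041]
spare_knob 0.77 [394.4 286.4] [ 0.477 -0.2    0.049]
hex_key 0.51 [321.6 201.7] [ 0.698 -0.021  0.008]
coffee 0.85 [119.1 257.6] [0.534 0.456 0.122]
grease 0.7 [493.3 238.8] [ 0.597 -0.447  0.053]
grease 0.69 [326.5 242.2] [ 0.578 -0.032  0.102]
side cam at [0.416 0.949 0.914]
tray 0.63 [306.2 254. ] [ 0.565 -0.031  0.037]
knob_grip 0.73 [298.9 242.3] [ 0.581 -0.02   0.086]
knob_grip 0.58 [310.3 173.2] [ 
[... 465 characters left out ...]
595 -0.145  0.023]
flap_right_edge 0.97 [298.7 230.3] [ 0.601 -0.146  0.025]
flap_right_edge 0.58 [310.4 173.4] [ 0.601 -0.433  0.039]
cup 0.5 [351.6 298.2] [0.434 0.093 0.007]
piston 0.56 [254.6 298. ] [0.675 0.132 0.025]
piston 0.29 [332.4 256.2] [ 0.494 -0.045  0.023]
spare_knob 0.76 [341.3 223.4] [ 0.48  -0.189  0.026]
spare_knob 0.56 [336.1 253.7] [ 0.484 -0.042  0.035]
hex_key 0.68 [257.8 266.9] [0.694 0.002 0.008]
hex_key 0.33 [297.4 228.8] [ 0.605 -0.149  0.028]
coffee 0.6 [285.3 423.2] [0.534 0.5   0.101]
driver 0.58 [387.1 176.1] [ 0.345 -0.478  0.014]
grease 0.51 [312.2 173.3] [ 0.595 -0.431  0.041]
grease 0.43 [297.5 243. ] [ 0.585 -0.022  0.082]
1.7 [ 0.157  0.988 -0.    -0.   ]
```

Run:
```python
from h import *
np.set_printoptions(precision=4,suppress=True)
t=cv2.imread("pics/top0.png")[180:330,220:420]; cv2.imwrite("pics/top_crop.png",cv2.resize(t,None,fx=4,fy=4,interpolation=cv2.INTER_CUBIC))
# look from above with wrist
q=[0,1,0,0]
q=[0.7071,0.7071,0,0]
for z in (0.5,0.45,0.4):
    try: move_ptp([0.50,-0.03,z],[1,0,0,0]); break
    except PlanningError as e: print(z,e)
print(current_joint_pos(),current_clock())
c=capture("wrist"); print(-c["R"].T@c["t"]); cv2.imwrite("pics/w0.png",c["image"]); np.savez("w0.npz",**c)
for s in ["knob_grip","knob","tray","flap_near","flap_left","flap_right"]:
    for d in silhouettes("wrist",s)[:2]:
        P=cloud(c,d["region"]); print(s,round(d["conf"],2),d["xy"],len(P),np.percentile(P,[2,50,98],axis=0).ravel() if len(P) else "")
print(current_clock())
```

```text
[-0.1969  0.0821  1.1501  0.0002  1.9101  1.3727] 4.3333
[ 0.5711 -0.028   0.6943]
knob_grip 0.55 [321.5, 143.2] 871 [ 0.5558 -0.0501  0.018   0.5815 -0.0265  0.0792  0.6061 -0.0027  0.1004]
knob_grip 0.41 [308.9, 74.5] 388 [ 0.6609 -0.0853  0.0012  0.6963 -0.0082  0.0075  0.7033  0.023   0.0101]
knob 0.79 [318.9, 140.7] 885 [ 0.5558 -0.0517  0.0166  0.5815 -0.0281  0.0791  0.6071 -0.0028  0.1004]
tray 0.55 [323.1, 146.8] 16167 [ 0.463  -0.1705  0.0023  0.5735 -0.0356  0.0179  0.6605  0.1058  0.0965]
flap_near 0.65 [329.8, 192.8] 2871 [ 0.4529 -0.127   0.0054  0.4862 -0.047   0.0334  0.5216  0.0354  0.0574]
flap_near 0.42 [558.6, 129.2] 1140 [ 0.5774 -0.4759  0.0065  0.601  -0.4435  0.0486  0.6247 -0.4287  0.0518]
flap_left 0.57 [255.0, 154.1] 2482 [0.4967 0.0546 0.0042 0.5613 0.0869 0.0348 0.6214 0.1178 0.0599]
flap_right 0.71 [388.6, 126.5] 2935 [ 0.5414 -0.1807  0.005   0.6071 -0.1466  0.0262  0.6667 -0.1104  0.0451]
flap_right 0.57 [252.7, 219.5] 457 [0.4114 0.0803 0.0008 0.4361 0.1015 0.014  0.4595 0.1209 0.0234]
4.6833
```

View pics/top_crop.png

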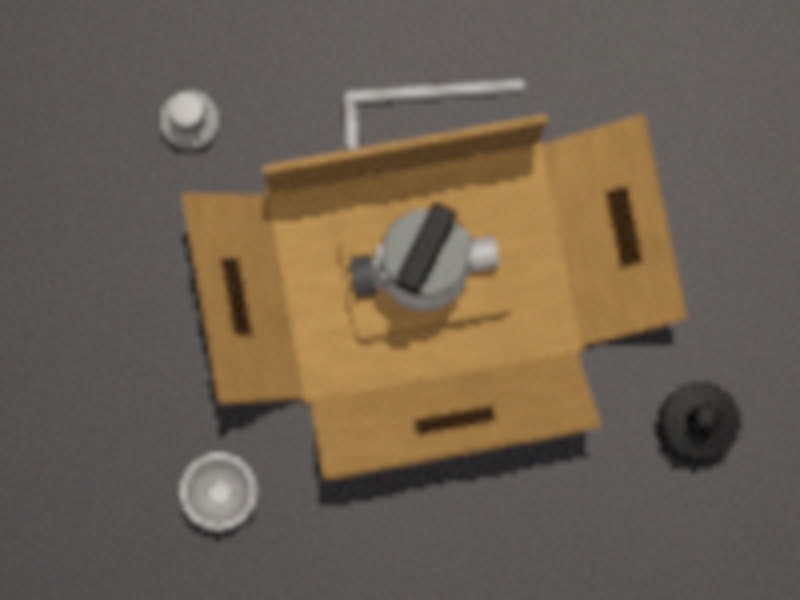

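View pics/w0.png

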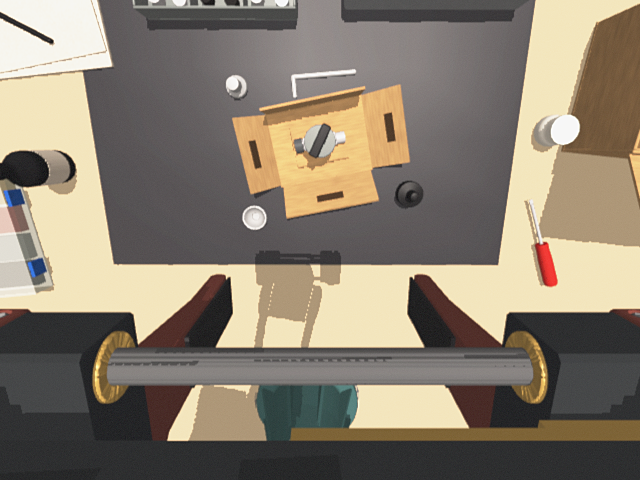

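The top view shows the tray yawed about +0.2 rad. The knob bar, at about (425,248) in the crop, points up-right, and all three flaps slant outward. The wrist view shows the same, with the knob at (319,141) and clear space around the flaps. Next I'll measure from closer, in two wrist places.

```bash
cat > m.py <<'E'
from h import *
np.set_printoptions(precision=4,suppress=True)
def flaps(c,cam="wrist"):
    for s in ["flap_near","flap_left","flap_right"]:
        for d in silhouettes(cam,s)[:1]:
            P=cloud(c,cv2.erode(d["region"].astype(np.uint8),np.ones((5,5)))>0)
            for _ in range(4):
                m=np.median(P,axis=0); n=np.linalg.svd(P-P.mean(0),full_matrices=False)[2][2]; n*=np.sign(n[2])
                r=(P-P.mean(0))@n; P=P[abs(r)<max(0.002,2*r.std())]
            print(s,round(d["conf"],2),np.array(d["xy"]),len(P),"n",n,"fold",np.arccos(n[2]),"az",np.arctan2(n[1],n[0]),"mean",P.mean(0),"zmax",np.percentile(P[:,2],99))
def bar(c,lo=.090,hi=.106):
    P=cloud(c,np.ones((480,640),bool)); P=P[(np.hypot(P[:,0]-.58,P[:,1]+.028)<.045)&(P[:,2]>lo)&(P[:,2]<hi)]
    (cx,cy),(w,h),a=cv2.minAreaRect((P[:,:2]*1000).astype(np.float32)); b=cv2.boxPoints(((cx,cy),(w,h),a))
    e=[b[1]-b[0],b[2]-b[1]]; e=max(e,key=np.linalg.norm); yaw=np.arctan2(e[1],e[0]); yaw=(yaw+np.pi/2)%np.pi-np.pi/2
    print("bar",len(P),cx,cy,w,h,"yaw",yaw,"median z",np.median(P[:,2]),"mean",P.mean(0))
E
python3 - <<'E'
from m import *
for i,p in enumerate([[0.52,-0.03,0.31],[0.47,-0.06,0.33]]):
    move_ptp(p,[1,0,0,0]); c=capture("wrist"); cv2.imwrite(f"pics/w1{i}.png",c["image"])
    for d in spot_in("wrist","knob_grip")[:1]: print("grip",d["conf"],d["xy"],world(c,d["xy"]))
    bar(c); flaps(c); print(current_joint_pos(),current_clock())
c=capture("top"); bar(c); flaps(c,"top"); print(current_clock())
E
```

```text
grip 0.96 [317.8, 157.0] [ 0.5822 -0.0267  0.0992]
bar 706 581.0135498046875 -27.01801300048828 15.95992374420166 55.672096252441406 yaw -0.44697785 median z 0.09880087163256537 mean [ 0.5815 -0.0272  0.0987]
flap_near 0.61 [334.  226.3] 4912 n [0.7124 0.1391 0.6878] fold 0.8123260690206066 az 0.19284261331396588 mean [ 0.4861 -0.0453  0.033 ] zmax 0.056638649601645774
flap_left 0.62 [227.7 171.7] 4261 n [ 0.1439 -0.744   0.6525] fold 0.8598624617153217 az -1.3797395122503158 mean [0.5612 0.0869 0.0348] zmax 0.05930017529339247
flap_right 0.93 [413.7 135. ] 5054 n [-0.107   0.5435  0.8326] fold 0.5870353597485546 az 1.765217972074911 mean [ 0.6068 -0.1465  0.026 ] zmax 0.04424953481602273
[-0.1904  0.1515  1.4953  0.      1.4916  1.3805] 5.7167
grip 0.73 [295.6, 114.2] [ 0.5788 -0.0317  0.0988]
bar 729 581.0611572265625 -27.1540584564209 16.10416603088379 55.50491714477539 yaw -0.44847202 median z 0.09886548594141936 mean [ 0.5811 -0.0276  0.0987]
flap_near 0.78 [309.6 190.4] 4561 n [0.7119 0.1391 0.6883] fold 0.811588680070379 az 0.19292746355082854 mean [ 0.4864 -0.046   0.033 ] zm
[... 352 characters left out ...]
21  0.068   1.5497  0.0002  1.5244  1.2981] 6.325
bar 3 591.5723266601562 -38.155696868896484 0.3223772346973419 18.120342254638672 yaw -0.26846445 median z 0.10059995378506355 mean [ 0.5912 -0.038   0.1008]
flap_near 0.66 [400.9 288.3] 3 n [-0.0146 -0.9899  0.1409] fold 1.429382958046723 az -1.585523897326131 mean [ 0.4807 -0.2203  0.0234] zmax 0.024929276778974344
flap_left 0.55 [280.6 253.7] 682 n [ 0.1516 -0.7568  0.6358] fold 0.8817311241552263 az -1.3731467290281043 mean [0.5588 0.0825 0.0352] zmax 0.05909387716964359
flap_right 0.5 [375.  212.9] 20 n [ 0.9583 -0.1151  0.2616] fold 1.3061386633954557 az -0.11949921308802432 mean [ 0.6616 -0.1574  0.0406] zmax 0.047593529269346464
6.525
```

View pics/w10.png

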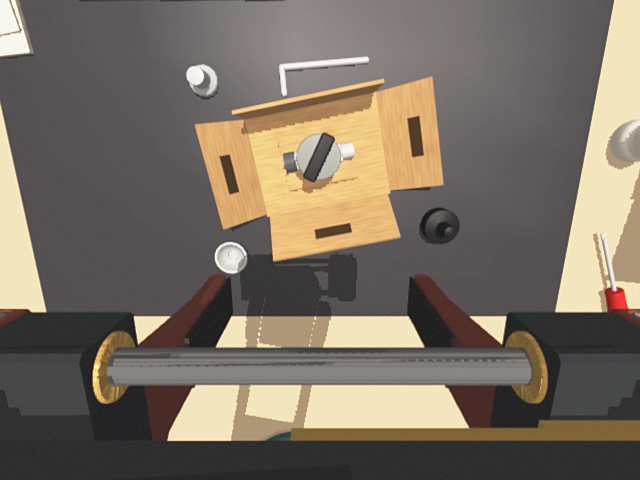

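Both wrist places agree within 0.2 mm: bar centre (0.581, -0.027), top at 0.099, bar yaw -0.447 and tray yaw 0.193. That puts the knob at about 0.64 rad, leaving 1.36 rad to turn. Folds are 0.81, 0.86 and 0.59, all as expected.

Run:
```python
from m import *
from scipy.spatial.transform import Rotation as R
def quat(psi): return (R.from_euler('z',psi)*R.from_quat([1,0,0,0])).as_quat()
q=quat(np.pi-0.447)
move_gripper(0.05)
move_ptp([.581,-.027,.16],q); print(current_joint_pos())
servo_line([.581,-.027,.0825],contact_N=8,rate=.1); print(current_position(),current_force())
move_gripper(0.0); print("gap",current_finger_gap(),current_grip_force(),current_clock())
j=np.array(current_joint_pos()); j0=j.copy()
for d in (.7,1.3,1.36,1.42):
    j[5]=j0[5]+d; goto_joints(j); print(d,current_joint_pos()[5]-j0[5],current_torque(),current_force(),current_clock())
move_gripper(0.05); servo_line([.581,-.027,.17],rate=.15)
move_ptp([.49,-.05,.33],quat(0.)); c=capture("wrist"); bar(c); flaps(c); print(current_clock())
```

```text
[-0.1652  0.3606  1.5871 -0.      1.1935 -1.2885]
[ 0.5816 -0.0271  0.083 ] [ 0.7416 -0.6618  0.4895]
gap 0.0003664036610763304 0.0 11.275
0.7 0.6977482959998265 [-0.0827  0.0232 -0.0719] [0.0116 0.2927 0.8571] 11.9833
1.3 1.2965640808074113 [-0.0436  0.0998  0.0191] [ 0.1406 -0.2313  0.3818] 12.6083
1.36 1.3568943382425322 [-0.0161  0.0604 -0.0195] [ 0.1935 -0.252  -0.0177] 12.8583
1.42 1.4169174749589373 [-0.0476  0.0557 -0.0524] [ 0.0697 -0.5324  0.0653] 13.1083
bar 706 581.1657104492188 -27.117172241210938 16.042081832885742 55.73750305175781 yaw -0.44692373 median z 0.09880657439775534 mean [ 0.5814 -0.0275  0.0986]
flap_near 0.76 [317.4 204.9] 4438 n [0.7117 0.1386 0.6887] fold 0.8111143477209004 az 0.1923579444236848 mean [ 0.4865 -0.046   0.0328] zmax 0.05616652490562465
flap_left 0.61 [218.1 146.7] 4106 n [ 0.1443 -0.7444  0.6519] fold 0.860660078038938 az -1.3793076700839122 mean [0.5622 0.0869 0.0347] zmax 0.05871062224185528
flap_right 0.56 [396.2 110.8] 4873 n [-0.1075  0.5443  0.8319] fold 0.5882005292391004 az 1.7658280365801469 mean [ 0.607  -0.1466  0.0261] zmax 0.04470548003844297
16.0417
```

The gripper shut on nothing (gap 0) and the bar did not move. I'll go back and look before retrying.

```bash
cat >> m.py <<'E'
from scipy.spatial.transform import Rotation as R
def quat(psi): return (R.from_euler('z',psi)*R.from_quat([1,0,0,0])).as_quat()
E
python3 - <<'E'
from m import *
q=quat(np.pi-0.447)
print("gap",current_finger_gap())
move_ptp([.581,-.027,.12],q); servo_line([.581,-.027,.0825],contact_N=8,rate=.1); print(current_position(),current_orientation(),current_force(),current_finger_gap())
f=[]
for n in ("side","wrist"):
    c=capture(n); f.append(c["image"])
    print(spot_in(n,"knob_grip")[:1])
a=cv2.resize(f[0][180:300,230:370],(560,480)); b=cv2.resize(f[1],None,fx=.375,fy=.375)
o=np.zeros((480,800,3),np.uint8); o[:,:560]=a; o[:180,560:]=b; cv2.imwrite("pics/g1.png",o); print(current_clock())
E
```

```text
gap 0.049760384529847476
[ 0.581  -0.027   0.0825] [ 0.2217  0.9751 -0.     -0.0002] [ 0.1245 -0.174  -0.3532] 0.05009092866716238
[{'xy': [299.5, 244.1], 'conf': 0.78}]
[{'xy': [318.6, 268.7], 'conf': 0.58}]
19.0
```

View pics/g1.png

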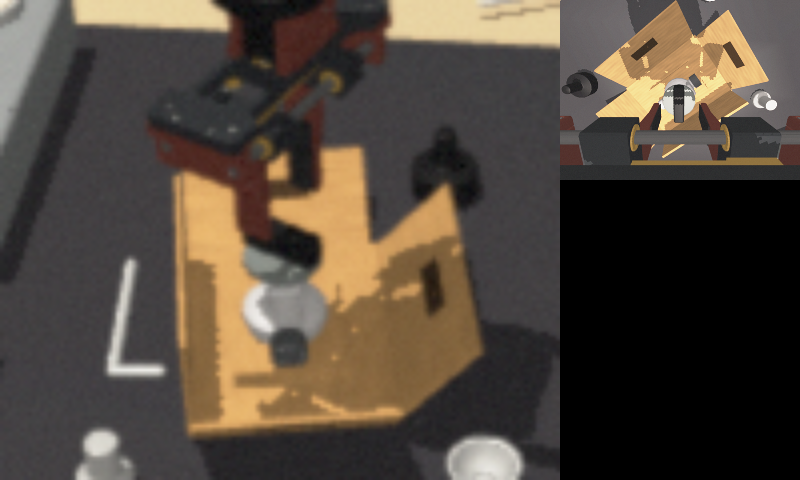

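The side view shows the bar at about (285,245) in the crop, with the fingertips ending at about (255,235) and (305,185). They look too high or too far back, so I'll check their true position in the side depth image.

Run:
```python
from m import *
def fingers(tag):
  for n in ("side","top"):
    c=capture(n); K,Rc,t=c["intrinsics"],c["R"],c["t"]
    x=K@(Rc@np.array(current_position())+t); print(tag,n,"TCP px",x[:2]/x[2])
    P=cloud(c,np.ones((480,640),bool)); P=P[(np.hypot(P[:,0]-.581,P[:,1]+.027)<.075)&(P[:,2]>.083)&(P[:,2]<.3)]
    # axes: across bar (tool y)
    ty=np.array([np.sin(.447),np.cos(.447)]); tx=np.array([ty[1],-ty[0]])
    for lo in np.arange(.083,.16,.008):
        Q=P[(P[:,2]>lo)&(P[:,2]<lo+.008)]
        if len(Q): a=(Q[:,:2]-[.581,-.027]); print(round(lo,3),len(Q),"y",np.percentile(a@ty,[2,25,50,75,98]),"x",np.percentile(a@tx,[2,50,98]))
fingers("open")
c=capture("wrist"); P=cloud(c,np.ones((480,640),bool)); rel=(P-np.array(current_position()))
m=(np.abs(rel)<.06).all(1)&(rel[:,2]>.0); rel=rel[m]
ty=np.array([np.sin(.447),np.cos(.447)]); tx=np.array([ty[1],-ty[0]])
for lo in np.arange(0,.056,.008):
    Q=rel[(rel[:,2]>lo)&(rel[:,2]<lo+.008)]; print("wrist",round(lo,3),len(Q), np.percentile(Q[:,:2]@ty,[2,25,50,75,98]) if len(Q) else "",np.percentile(Q[:,:2]@tx,[2,50,98]) if len(Q) else "")
print(current_clock())
```

```text
open side TCP px [299.1458 241.5658]
0.083 42 y [-0.0039  0.0046  0.0057  0.0072  0.0184] x [-0.0282 -0.0091  0.0289]
0.091 47 y [-0.0097 -0.0019  0.0044  0.0066  0.0088] x [-0.0293 -0.0123  0.0104]
0.099 36 y [-0.0075 -0.0028 -0.0001  0.0034  0.0077] x [-0.0293 -0.0122  0.009 ]
0.107 1 y [-0.0324 -0.0324 -0.0324 -0.0324 -0.0324] x [-0.0106 -0.0106 -0.0106]
0.115 29 y [-0.029  -0.0262  0.0275  0.0323  0.0353] x [-0.0123 -0.001   0.0082]
0.123 43 y [-0.0304 -0.0261 -0.0238  0.0327  0.0353] x [-0.0126 -0.0036  0.0112]
0.131 40 y [-0.0289 -0.0256  0.0294  0.0335  0.0359] x [-0.0134 -0.0027  0.0113]
0.139 41 y [-0.0316 -0.0255 -0.0228  0.0337  0.0364] x [-0.0129 -0.003   0.0092]
0.147 39 y [-0.0351 -0.0259 -0.0228  0.0338  0.0361] x [-0.0124 -0.0058  0.0084]
0.155 25 y [-0.0343 -0.0252 -0.0227  0.035   0.0371] x [-0.0132 -0.01   -0.0016]
open top TCP px [324.2982 241.7997]
0.083 9 y [-0.0208 -0.0136  0.0016  0.0136  0.0198] x [-0.0264 -0.0129 -0.0102]
0.091 27 y [-0.0107 -0.0071 -0.0041  0.0016  0.0052] x [-0.0264 -0.0185 -0.0109]
0.099 19 y [-0.0101 -0.0072 -0.0035 -0.0008  0.0036] x [-0.0249 -0.0202 -0.0131]
0.107 1 y [-0.0029 -0.0029 -0.0029 -0.0029 -0.0029] x [-0.0141 -0.0141 -0.0141]
wrist 0.0 84 [-0.008  -0.0041  0.0002  0.0038  0.0071] [-0.0281 -0.0278 -0.0257]
wrist 0.008 1586 [-0.0081 -0.0053 -0.0007  0.0043  0.0074] [-0.0278 -0.0047  0.0258]
wrist 0.016 1189 [-0.0065 -0.0033 -0.0001  0.0031  0.0059] [-0.0256 -0.0011  0.0245]
wrist 0.024 1 [0.0267 0.0267 0.0267 0.0267 0.0267] [-0.0098 -0.0098 -0.0098]
wrist 0.032 358 [-0.0319 -0.0244 -0.0235  0.0267  0.0342] [-0.012  -0.01    0.0089]
wrist 0.04 484 [-0.0318 -0.0248  0.0013  0.0273  0.0346] [-0.0121 -0.0103  0.0087]
wrist 0.048 571 [-0.0319 -0.0249  0.0258  0.0273  0.0343] [-0.0121 -0.0103  0.0085]
19.15
```

The fingertips really sit about 31 mm above the reported TCP, with no lateral offset to speak of. I'll allow for that and go 30 mm deeper, with contact watch.

Run:
```python
from m import *
hit=servo_line([.581,-.027,.0525],contact_N=8,rate=.08); print(hit,current_position(),current_force())
move_gripper(0.0); print("gap",current_finger_gap(),current_grip_force(),current_clock())
if current_finger_gap()<.01: raise SystemExit
j=np.array(current_joint_pos()); j0=j.copy()
for d in (1.3,1.38,1.43):
    j[5]=j0[5]+d; goto_joints(j); print(d,current_joint_pos()[5]-j0[5],current_torque(),current_force(),current_finger_gap(),current_clock())
    if abs(np.array(current_torque())[2])>1.5: break
move_gripper(0.05); servo_line([.581,-.027,.14],rate=.25)
move_ptp([.49,-.05,.32],quat(0.)); c=capture("wrist"); bar(c); flaps(c); print(current_clock())
```

```text
False [ 0.5807 -0.0269  0.0521] [0.1167 0.0316 0.3846]
gap 0.01574768778624837 29.999670088291168 20.3
1.3 1.2986870142797764 [ 0.3024 -0.5973 -0.0205] [ 2.8437  2.2293 -4.0464] 0.015382335678925385 21.4833
1.38 1.377025444604772 [ 0.3845 -0.7982  0.3668] [ 4.4777  2.8354 -4.9321] 0.01597892329971239 21.7333
1.43 1.426446236759322 [ 0.1718 -0.8187  0.6172] [ 4.6523  0.0874 -4.4748] 0.015943125768211275 21.9833
bar 720 581.0381469726562 -27.038650512695312 55.6165885925293 16.0218448638916 yaw 1.3303849 median z 0.09885616801336802 mean [ 0.581  -0.027   0.0988]
flap_near 0.82 [321.5 204. ] 4836 n [0.7123 0.1391 0.688 ] fold 0.8120812116560642 az 0.1928075300262485 mean [ 0.4863 -0.0463  0.0331] zmax 0.057136496587345424
flap_left 0.98 [215.4 144.1] 4317 n [ 0.1446 -0.7449  0.6513] fold 0.8614459867784824 az -1.3790127105315313 mean [0.5618 0.0869 0.0348] zmax 0.058865493460991375
flap_right 0.84 [397.8 108.9] 5123 n [-0.1081  0.5451  0.8313] fold 0.5892764660824052 az 1.766561637546129 mean [ 0.6072 -0.1464  0.026 ] zmax 0.04474656004681125
24.475
```

The knob now reads 2.00 rad, so it is home, and the flaps are untouched. Next I'll fold the near flap, with a finger following the edge's arc.

```bash
cat > f.py <<'E'
from m import *
C0=np.array([.581,-.027]); YAW=.193; OFF=.031; HW=.0105
def fold(az,d,psi,th0,end=1.57):
    o=np.array([np.cos(az),np.sin(az)]); q=quat(psi)
    def pose(th,out=0.,dz=.014):
        s=.075*np.cos(th)+.002*np.sin(th)+HW+out
        return [*(C0+o*(d+s)),.002+.075*np.sin(th)-dz-OFF]
    p=pose(th0,.022); move_ptp([p[0],p[1],.11],q); servo_line(p,rate=.2)
    for th in [th0,*np.linspace(th0,end,5)[1:]]:
        servo_line(pose(th,dz=.014+.004*(th-th0)),rate=.1); print(round(th,2),current_force(),current_clock())
    servo_line(pose(end,.035),rate=.15); p=pose(end,.035); servo_line([p[0],p[1],.11],rate=.25)
E
python3 - <<'E'
from f import *
move_gripper(0.0)
fold(YAW+np.pi,.070,YAW,.81); print(current_position(),current_clock())
c=capture("side"); flaps(c,"side"); cv2.imwrite("pics/s2.png",cv2.resize(c["image"][170:320,220:400],None,fx=4,fy=4))
E
```

```text
0.81 [ 0.2404  0.1939 -0.1448] 27.2333
1.0 [ 0.5443  0.3511 -0.0823] 27.5167
1.19 [-0.5763  0.0519 -0.1349] 27.8
1.38 [ 0.389  -1.105  -0.2133] 28.0917
1.57 [-0.0567 -0.9162  0.5447] 28.3833
[ 0.4675 -0.0498  0.1109] 29.225
  return _methods._mean(a, axis=axis, dtype=dtype,
  ret = um.true_divide(
m.py:8: RuntimeWarning: Mean of empty slice.
  m=np.median(P,axis=0); n=np.linalg.svd(P-P.mean(0),full_matrices=False)[2][2]; n*=np.sign(n[2])
Traceback (most recent call last):
  File "m.py", line 8, in flaps
    m=np.median(P,axis=0); n=np.linalg.svd(P-P.mean(0),full_matrices=False)[2][2]; n*=np.sign(n[2])
                             ~~~~~~~~~~~~~~~~~~~~~~~~~~~~~~~~~~~~~~~~~~~~~~~~~^^^
IndexError: index 2 is out of bounds for axis 0 with size 0
```

Run:
```python
from f import *
c=capture("side"); cv2.imwrite("pics/s2.png",cv2.resize(c["image"][170:320,220:400],None,fx=4,fy=4))
P=cloud(c,np.ones((480,640),bool)); a=P[:,:2]-C0; x=a@[np.cos(YAW),np.sin(YAW)]; y=a@[-np.sin(YAW),np.cos(YAW)]
m=(x<-.055)&(x>-.1)&(abs(y)<.07)
for lo in np.arange(0,.09,.01):
    k=m&(P[:,2]>lo)&(P[:,2]<lo+.01); print(round(lo,2),k.sum(),np.percentile(x[k],[5,50,95]) if k.any() else "")
```

```text
0.0 417 [-0.0977 -0.0802 -0.0568]
0.01 7 [-0.0692 -0.069  -0.0687]
0.02 9 [-0.0687 -0.0686 -0.0684]
0.03 8 [-0.0684 -0.0682 -0.068 ]
0.04 8 [-0.068  -0.0677 -0.0674]
0.05 9 [-0.0674 -0.0672 -0.0669]
0.06 7 [-0.0671 -0.0669 -0.0668]
0.07 56 [-0.0701 -0.0681 -0.0665]
0.08 4 [-0.0699 -0.0687 -0.0667]
```

View pics/s2.png

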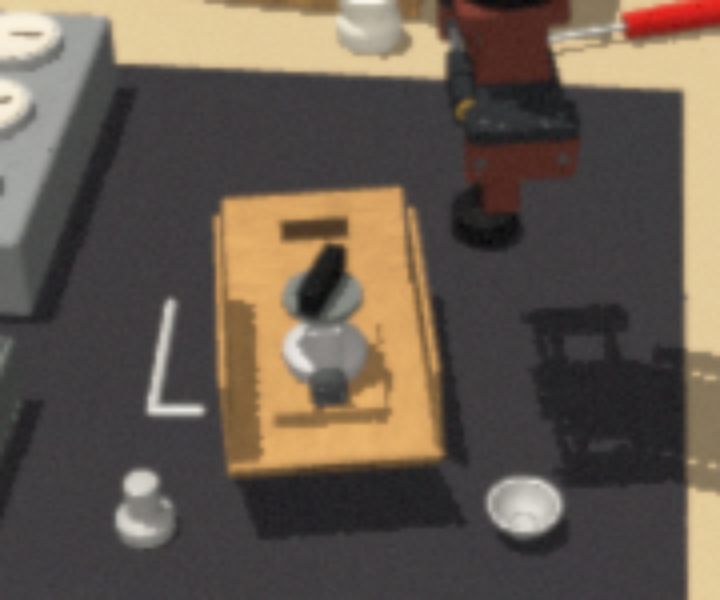

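The near flap stands upright, with a lean of about 0.04 rad (right edge of the tray at (425,330)), and the cup and piston are unmoved. Now the left and right flaps.

Run:
```python
from f import *
fold(YAW-np.pi/2,.090,YAW+np.pi/2,.588); print(current_clock())
fold(YAW+np.pi/2,.090,YAW+np.pi/2,.861); print(current_position(),current_clock())
p=current_position(); servo_line([p[0]-.03,p[1]+.06,.2],rate=.3)
for n in ("side","top"):
    c=capture(n)
    P=cloud(c,np.ones((480,640),bool)); a=P[:,:2]-C0; x=a@[np.cos(YAW),np.sin(YAW)]; y=a@[-np.sin(YAW),np.cos(YAW)]
    for s,u,w in (("near",x,y),("left",-y,x),("right",y,x)):
        d=.07 if s=="near" else .09
        for lo in (.02,.035,.05,.065,.075):
            k=(abs(u+d)<.03)&(abs(w)<.055)&(P[:,2]>lo)&(P[:,2]<lo+.012); print(n,s,lo,k.sum(),np.percentile(u[k],[5,50,95])+d if k.any() else "")
    cv2.imwrite(f"pics/{n}3.png",cv2.resize(c["image"][170:320,220:400],None,fx=4,fy=4))
print(current_clock())
```

```text
0.59 [-0.664  -6.1491  4.8524] 31.9917
0.83 [ 1.955  -3.662   2.2015] 32.3167
1.08 [-0.5501  0.215   0.0664] 32.6417
1.32 [ 0.4201 -0.4894  0.0512] 32.9667
1.57 [-1.0917 -0.0293  0.2658] 33.3
34.1417
0.86 [-0.5096 -0.5457  0.3963] 36.325
1.04 [ 0.1106  0.9449 -0.1166] 36.6
1.22 [ 0.0521 -0.0857  0.2275] 36.875
1.39 [-0.5881  0.2795 -0.0258] 37.1583
1.57 [0.3379 0.8056 0.3813] 37.4417
[0.5555 0.1073 0.1109] 38.2833
side near 0.02 7 [0.0013 0.0016 0.0017]
side near 0.035 5 [0.0021 0.0024 0.0025]
side near 0.05 8 [0.0025 0.0028 0.0029]
side near 0.065 17 [0.0001 0.0027 0.0035]
side near 0.075 43 [-0.      0.0018  0.0035]
side left 0.02 136 [-0.0031 -0.0002  0.0025]
side left 0.035 146 [-0.0031 -0.0003  0.0029]
side left 0.05 147 [-0.0033 -0.0003  0.0022]
side left 0.065 160 [-0.0029  0.0004  0.0045]
side left 0.075 82 [-0.003   0.0002  0.0045]
side right 0.02 49 [0.0002 0.0026 0.0061]
side right 0.035 60 [-0.0004  0.0034  0.0068]
side right 0.05 76 [0.0017 0.0053 0.0083]
side right 0.065 61 [0.0026 0.0065 0.0103]
side right 0.075 31 [0.0027 0.0064 0.0115]
top near 0.02 33 [-0.0016 -0.001  -0.0002]
top near 0.035 26 [-0.0012 -0.0007  0.0001]
top near 0.05 36 [-0.0009 -0.0002  0.0006]
top near 0.065 56 [-0.      0.0012  0.0047]
top near 0.075 73 [0.0005 0.0026 0.0047]
top left 0.02 0 
top left 0.035 0 
top left 0.05 6 [0.0015 0.0057 0.0059]
top left 0.065 26 [0.0023 0.0037 0.0056]
top left 0.075 63 [0.002  0.0039 0.0055]
top right 0.02 3 [0.0007 0.0008 0.001 ]
top right 0.035 2 [0.0022 0.0024 0.0026]
top right 0.05 6 [0.0031 0.0033 0.0038]
top right 0.065 39 [0.0012 0.003  0.0048]
top right 0.075 56 [0.0014 0.0031 0.0051]
38.9083
```

View pics/side3.png

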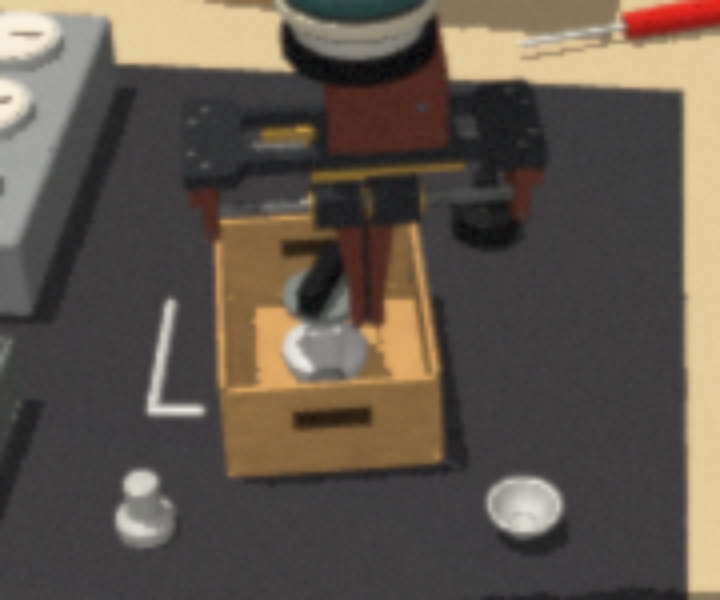

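View pics/top3.png

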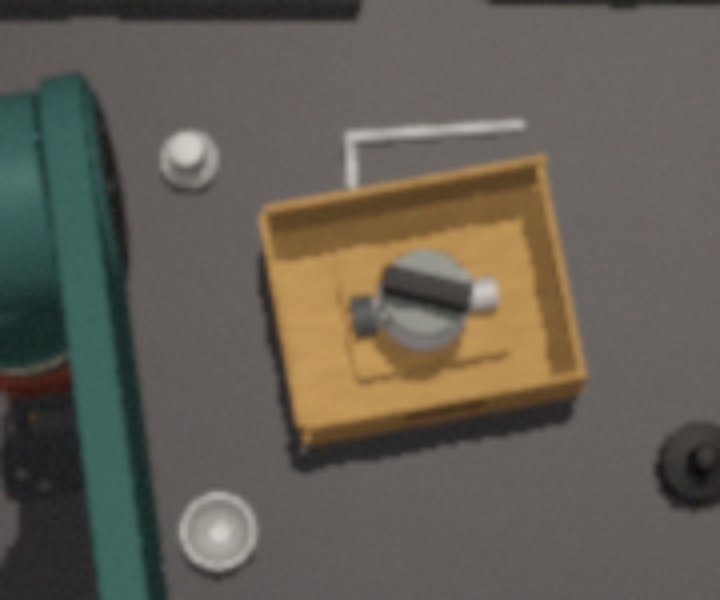

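All three flaps stand upright: the free edges at tray corners such as (265,210), (545,160) and (580,375) lean in by at most about 5 mm, or 0.07 rad. The knob bar at (427,288) is still home, the bystanders are unmoved and the arm is clear.

```bash
python3 -c "
from bench import *
print(close_job())"
```

```text
the job is handed in; nothing more can be done
None
```

I screwed the knob home (measured 2.00 rad), folded all three flaps upright (lean 0.07 rad or less by the cameras), saw no bystander shift, and handed the job in at about 39 s; no verdict was returned.

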